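# Set the homework timer

### The arm

A 6-joint arm with a two-finger parallel gripper is mounted at the origin on the work surface. World frame = base frame: x ahead of the robot, y to its left, z up, the work surface at z = 0. Lengths are in m, angles in rad, forces in N, time in s.
With the tool pointing down it reaches from about 0.4 to 0.825 m from the base axis. Payload 7 kg.
Tool frame: the origin (TCP) lies at the centre of the arm's flange, where the gripper is bolted on; the fingertips stand 178 mm ahead of it and the grasp point (between the pads) lies 159 mm ahead of it; z points along the fingers, y is the direction in which the jaws open and shut (so a half turn about z gives the same grasp; the last joint's range is limited). The gripper opens to 88 mm and grips with 3 to 60 N. Pads are 19 mm wide; open, the fingers measure 130 mm over their backs; the gripper's body (78 mm by 193 mm) begins 47 mm behind the grasp point.
Start: joints at [1.458, 0.359, 0.012, 0, -1.224, -0.288], TCP at [0.263, 0.621, 0.405] pointing down, gripper open.
Joint ranges: [-3.07, 3.07], [-1.43, 2.12], [-1.02, 1.25], [-3.03, 1.67], [-3.05, -0], [-3.03, 3.03]. Speed limits (rad/s): [2.39, 2.39, 3.01, 3.14, 3.14, 3.14].

### API

Orientations are given as [roll, pitch, yaw] about the fixed x, y, z axes, in that order (R = Rz(yaw) Ry(pitch) Rx(roll)).
In Python, from station import arm gives the robot as it stands.
- The arm moves only by the shell command python3 -m handwheel 'ROWS' [OPENING] [FORCE]. ROWS is JSON, a list of rows, each a list of 4 numbers: the shift along the world's x, y, z in cm, then the turn about the world's z in rad. In form: [[dx, dy, dz, yaw], ...]. A call has 1 to 20 rows; each row shifts and turns the commanded pose from where the row before left it; what a row does not reach is not made up. A row lasts 1/10 s, in which the tool goes at most 50 mm and 8.59 degrees, less where a joint would pass 70% of its speed; a pose out of reach is approached as far as the arm can. A call is refused whole if a number of a shift passes 5 or a number of a turn 0.15, either way. A call with a gripper value outside its range is refused whole. OPENING is the closure, from 0 (fully open) to 1 (shut), set as the call begins (- or left out, the last holds). The fingers move at their own pace and stop on an object; FORCE is the grip in N (left out, the last holds). Time passes only in rows, so rows that do not move let the fingers close. It gives the time, the measured TCP pose, the force and the opening at its end, in the units of the state.
- arm.get_state(): the state, without advancing time (a new reading comes with each control period).
- arm.grab_frame(name): name is "side" or "top" or "wrist"; returns a dict with "image" (384x512x3 uint8, red, green, blue), "depth" (384x512 float32, m along the optical axis (not along the pixel's ray), 0 where there is no reading), "vfov" (degrees; the focal length in pixels is half the picture's height over the tangent of half this angle, whatever the lens; pixels are square), "cx", "cy" (the principal point, pixels), "rvec" (rotation vector, rad) and "tvec" (3), from world to camera coordinates, as OpenCV has them. Camera axes: x right, y down, z forward; pixel columns grow to the right and rows downward; lengths in m; the calibration is good to about 2 mm. A picture is of the moment at which its call begins.
- arm.job_done(): hands the job in, once; it reports no verdict.
The state is a dict: "t": time; "q": joint angles; "qd": joint speeds; "joint_efforts": joint torques, N m; "eef_pos": TCP position; "ee_rot": TCP orientation; "force": force on the tool from outside, world axes, zero at the start; "moment": the same for the moment, N m; "width": finger opening in m.
Only numpy, scipy, OpenCV 4.12 (cv2) and the standard library are available. Lean on these libraries where they do the work, as an engineer would, in place of code of your own. Each camera call takes 0.05 s, during which the arm holds its last target.

### The job

Start the homework timer. First lift away the blue protractor case that lies in front of the timer's round knob and lay it flat in the bamboo tray; then pull the round knob all the way out, turn the dial on top, with the knob still out, until its pointer clicks in at the one long mark, and finally push the round knob fully home. Leave the square knob alone, and do not shove or knock over the tumbler, the pencil cup or the mug.

Things in the scene. Friction and masses are not known exactly. Their poses are not given: they have to be found in the camera images.
- timer: White plastic console, fixed, 120 (x) x 250 (y) x 72 mm tall. Origin: centre of its underside, z up; its front is the aluminium face at local x = -60 mm. It stands left or right of the middle, turned up to 0.25 rad. In its front, 42 mm up, are two black pull knobs: a round one at local y = -70 mm, a square one (32 mm) at y = +80 mm. On its top, at local (12, 20) mm, a black bar dial.
- round_knob (a joint): How far the round knob is pulled out, along the timer's local -x: 0 = home, 0.060 m = fully out at its stop. It clicks every 20 mm (0, 20, 40, 60); a click takes about 6 to 8 N, and between clicks it snaps to the nearest.
- round_knob_head (a point): Centre of the round knob's head, moving with it: a drum of 36 mm diameter, 24 mm long along the timer's x, its axis level and 42 mm above the counter. When home it stands 14 to 38 mm in front of the front face, on a 12 mm thick stem. Axes parallel to the timer's.
- square_knob (a joint): How far the square knob is pulled out (m). It is home (0) and must stay there.
- dial (a joint): Dial angle, growing clockwise seen from above, 0 to 2.793 rad between stops. It clicks every 0.349 rad (20 degrees), taking about 0.08 N m, and snaps to the nearest click. Of the nine scale marks the one long one (24 mm; the others 8 mm) is at 2.094 rad, the sixth click from 0; two more follow it. It starts at click 2, 3 or 4 (0.70, 1.05 or 1.40 rad).
- dial_grip (a point): Point on the dial's vertical axis, 28 mm above the timer's top (100 mm above the counter). The grip is a bar 56 mm long, 14 mm wide, rising 40 mm above the timer's top, over a 54 mm wide, 4 mm thick disc. This point's x axis runs along the bar to the pointer end (white line on top); z up. At dial angle q the pointer's direction is -1.745 - q rad about z from the timer's x axis.
- case: Blue plastic protractor case, a closed box 150 (x) x 56 (y) x 34 mm tall, about 0.14 kg, lying flat in front of the round knob, in the way of it coming out, its length roughly along the timer's front. Origin: centre of its underside; x along its length, z up.
- tray: Bamboo tray, 150 (x) x 220 (y) mm, open on top, 6 mm thick walls 26 mm tall and a 6 mm thick floor, 0.7 kg, loose, on the counter on the other side from the timer. Origin: centre of its underside, z up. The case fits in with its length along the tray's y.
- tumbler: Glass tumbler, 68 mm across, 115 mm tall, standing. Origin: centre of its foot. It and the pencil cup stand in front of the timer's left end and in front of the tray, either way round.
- pencil_cup: Stainless steel pencil cup, 68 mm across, 100 mm tall, with pencils rising to 165 mm and leaning up to 30 mm from its axis. Origin: centre of its foot.
- mug: White mug, 80 mm across, 92 mm tall, off to the left of the work. Origin: centre of its foot.

How it is judged:
By the outcome, as a careful person would: the job done as asked, in the order asked, and still so for the second after the job is handed in, with the robot touching nothing.
It also fails if it takes over 72 s, if anything falls off the work surface, if the arm or the gripper's body presses on something with over 40 N, if the wrist force passes 120 N, or if a joint passes its speed limit or range.

## Working session

There is one attempt and no reset: what is moved stays moved. The work goes in short steps, Python scripts to look and compute and a shell command to move; the robot and the scene stay as the last step left them, time stands still between calls to the robot, and variables do not carry over. Pictures are saved under pics/ and viewed, and the job is handed in when it is done.

```bash
mkdir -p pics; ls
cat > h.py <<'E'
import numpy as np, cv2
from station import arm
def grab(n,save=None):
    f=arm.grab_frame(n)
    if save: cv2.imwrite('pics/'+save,cv2.cvtColor(f['image'],cv2.COLOR_RGB2BGR))
    return f
def cam(f):
    h=f['image'].shape[0]; F=h/2/np.tan(np.radians(f['vfov'])/2)
    R=cv2.Rodrigues(np.array(f['rvec'],float))[0]; t=np.array(f['tvec'],float).ravel()
    return F,R,t
def ray(f,u,v,z):
    F,R,t=cam(f); d=R.T@np.array([(u-f['cx'])/F,(v-f['cy'])/F,1]); o=-R.T@t
    return o+d*(z-o[2])/d[2]
def cloud(f):
    F,R,t=cam(f); d=f['depth']; h,w=d.shape; u,v=np.meshgrid(np.arange(w),np.arange(h))
    p=np.stack([(u-f['cx'])/F*d,(v-f['cy'])/F*d,d],-1)
    P=(p-t)@R; P[d==0]=np.nan
    return P
def proj(f,X):
    F,R,t=cam(f); p=R@np.array(X,float)+t; return F*p[0]/p[2]+f['cx'],F*p[1]/p[2]+f['cy']
E
python3 - <<'E'
from h import *
for n in ['side','top','wrist']:
    f=grab(n,n+'0.png'); F,R,t=cam(f); print(n,F,f['cx'],f['cy'],-R.T@t, (f['depth']>0).mean())
print(arm.get_state())
E
```

```text
pics
side 406.60474411692985 257.3488625941582 195.6890570207787 [-0.1932341  -0.6333775   0.93062719] 0.9958292643229166
top 395.06842488965714 263.3943738817029 194.39571732523953 [0.43381269 0.06585119 1.21245816] 0.9961140950520834
wrist 291.7560610701552 253.99769224345673 191.74501859452414 [0.33116449 0.59177731 0.38460542] 0.9960123697916666
{'t': 0.15, 'q': array([ 1.45810362e+00,  3.59211285e-01,  1.12493363e-02, -2.36180706e-04,
       -1.22412827e+00, -2.88065122e-01]), 'qd': array([-0.00012693, -0.00315351,  0.00109592,  0.00087176, -0.00153262,
        0.0016701 ]), 'joint_efforts': array([-8.14570976e-04, -5.83275425e+01,  2.93289703e+01,  7.00122491e+00,
        8.81008134e-03, -1.04490634e-04]), 'eef_pos': array([0.26330015, 0.62135826, 0.40393956]), 'ee_rot': array([ 3.14028899e+00, -1.54714957e-04, -4.00838122e-01]), 'force': array([0.27792527, 0.93448919, 0.46372898]), 'moment': array([ 0.04813263, -0.03757104, -0.03440791]), 'width': 0.08740347106697494}
```

View pics/top0.png

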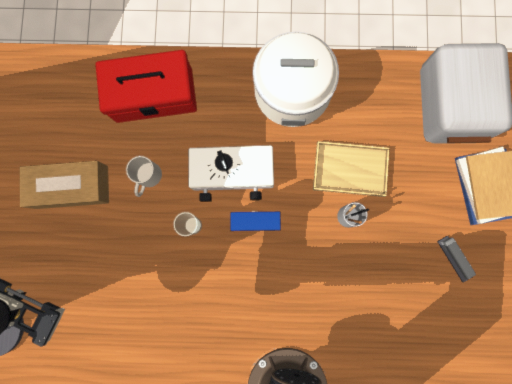

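View pics/side0.png

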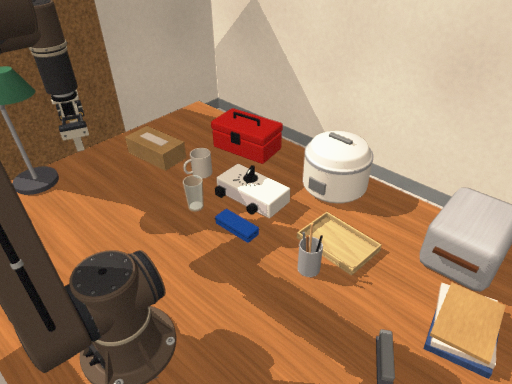

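The top view shows the timer at px (231,167), the round knob at (255,195), the blue case at (255,221), the tray at (353,168), the tumbler at (187,224), the pencil cup at (353,214) and the mug at (143,173). Next I'll measure them.

```bash
cat > m.py <<'E'
from h import *
f=grab('top','top1.png'); P=cloud(f); hsv=cv2.cvtColor(f['image'],cv2.COLOR_RGB2HSV)
def rect(mask,z,name,roi):
    x0,y0,x1,y1=roi; m=np.zeros(mask.shape,np.uint8); m[y0:y1,x0:x1]=mask[y0:y1,x0:x1]*255
    cs=cv2.findContours(m,cv2.RETR_EXTERNAL,cv2.CHAIN_APPROX_NONE)[0]
    c=max(cs,key=cv2.contourArea)[:,0,:].astype(float)
    W=np.array([ray(f,u,v,z)[:2] for u,v in c])
    (cx,cy),(w,h),a=cv2.minAreaRect((W*1000).astype(np.float32))
    zz=P[...,2][m>0]
    print(name,'c',round(cx,1),round(cy,1),'size',round(w,1),round(h,1),'ang',round(np.radians(a),3),'z med',np.round(np.nanpercentile(zz,[10,50,90]),3))
    return cx,cy
Z=P[...,2]
H,S,V=cv2.split(hsv)
rect((H>100)&(H<130)&(S>150),.034,'case',(215,195,300,245))
rect((Z>.055)&(Z<.085),.072,'timer',(180,135,285,192))
rect((Z>.012)&(Z<.05),.026,'tray',(305,130,400,205))
rect((Z>.03),.072,'timer-all',(180,135,285,192))
for n,roi,h in [('tumbler',(165,205,210,245),.115),('mug',(115,145,170,205),.092),('cup',(330,195,385,232),.1)]:
    x0,y0,x1,y1=roi; p=P[y0:y1,x0:x1].reshape(-1,3); q=p[p[:,2]>.04]
    print(n,np.round(q.min(0),3),np.round(q.max(0),3),np.round(np.nanmedian(q,0),3))
for n,u,v,z in [('roundknob',255.5,195,.06),('sqknob',205.5,197,.058),('dial',224,162,.112)]: print(n,ray(f,u,v,z),P[int(v),int(u)])
c=f['image'][125:245,170:400]; cv2.imwrite('pics/topcrop.png',cv2.cvtColor(cv2.resize(c,None,fx=3.4,fy=3.4,interpolation=cv2.INTER_CUBIC),cv2.COLOR_RGB2BGR))
E
python3 m.py
```

```text
case c 487.6 105.6 size 50.6 143.4 ang 0.025 z med [0.031 0.035 0.037]
timer c 640.2 179.3 size 124.4 246.9 ang 0.055 z med [0.069 0.072 0.076]
tray c 653.7 -181.6 size 221.2 151.8 ang 1.501 z med [0.015 0.025 0.028]
timer-all c 636.5 179.6 size 133.6 247.7 ang 0.024 z med [0.068 0.072 0.076]
tumbler [0.439 0.263 0.04 ] [0.503 0.328 0.12 ] [0.471 0.311 0.097]
mug [0.551 0.401 0.04 ] [0.663 0.481 0.1  ] [0.62  0.45  0.076]
cup [ 0.476 -0.212  0.04 ] [ 0.541 -0.143  0.162] [ 0.512 -0.176  0.089]
roundknob [0.56110854 0.1052725  0.06      ] [0.56109461 0.10674758 0.05980005]
sqknob [0.55179777 0.25235256 0.058     ] [0.55152834 0.25345483 0.06028236]
dial [0.6471965  0.19535883 0.112     ] [0.64673494 0.19507871 0.1143803 ]
```

View pics/topcrop.png

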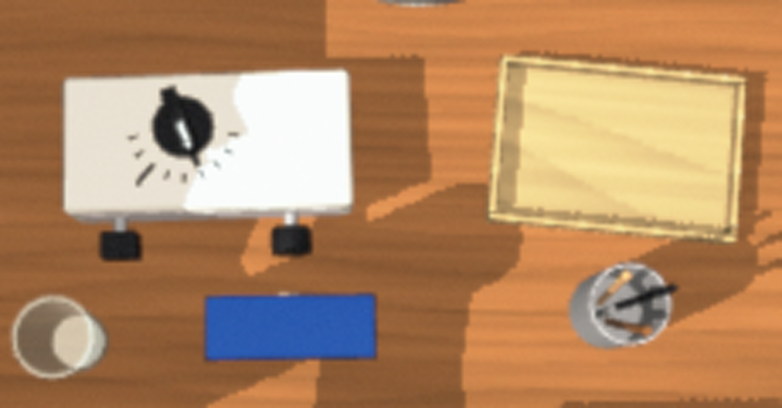

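```bash
python3 -m handwheel '[[1.6,-3.96,0,-0.082],[1.6,-3.96,0,-0.082],[1.6,-3.96,0,-0.082],[1.6,-3.96,0,-0.082],[1.6,-3.96,0,-0.082],[1.6,-3.96,0,-0.082],[1.6,-3.96,0,-0.082],[1.6,-3.96,0,-0.082],[1.6,-3.96,0,-0.082],[1.6,-3.96,0,-0.082],[1.6,-3.96,0,-0.082],[1.6,-3.96,0,-0.082],[1.6,-3.96,0,-0.082],[1.6,-3.96,0,-0.082],[0,0,0,0],[0,0,0,0]]' 0
python3 - <<'E'
from h import *
f=grab('wrist','w1.png'); s=arm.get_state(); print(s['eef_pos'],s['ee_rot'],s['q']); F,R,t=cam(f); print(-R.T@t,R[2])
E
```

```text
t: 1.8
eef_pos: [0.4875, 0.0661, 0.4045]
ee_rot: [3.141, -0.0, -1.551]
force: [-0.1, -0.2, -0.6]
width: 0.0877
[0.48729076 0.06689973 0.40452442] [ 3.14132618e+00  6.32469202e-05 -1.54930374e+00] [ 5.36928043e-01  5.39054557e-02 -3.80283920e-01 -2.05422179e-04
 -1.13680764e+00 -5.15349052e-01]
[ 0.48915222 -0.0082654   0.38524261] [-0.00617983  0.27249755 -0.96213663]
```

View pics/w1.png

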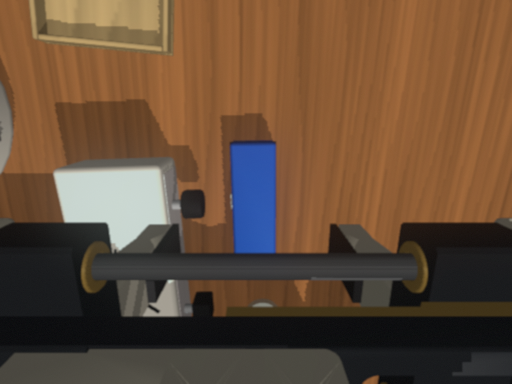

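The wrist view shows the case at px (232–275, 141–250), the round knob at (193,204), and the timer at upper left. I'll refine both positions from this view.

```bash
cat > m2.py <<'E'
from h import *
f=grab('wrist','w2.png'); P=cloud(f); hsv=cv2.cvtColor(f['image'],cv2.COLOR_RGB2HSV); H,S,V=cv2.split(hsv)
m=(H>100)&(H<130)&(S>150)
p=P[m]; p=p[(p[:,2]>.028)&(p[:,2]<.045)]
print('case',len(p),np.percentile(p,[1,50,99],axis=0).round(4))
for lo,hi in [(.035,.06),(.08,.11),(.13,.17)]:
    q=p[(p[:,1]>lo)&(p[:,1]<hi)]
    if len(q): print(lo,np.percentile(q[:,0],[1,99]).round(4))
for (u,v) in [(232,142),(275,142),(234,250),(276,250)]: print('corner',ray(f,u,v,.034).round(4))
q=P[(V<70)]; q=q[(q[:,0]>.52)&(q[:,0]<.6)&(q[:,1]>.07)&(q[:,1]<.14)&(q[:,2]>.035)&(q[:,2]<.07)]
print('knob',len(q),np.percentile(q,[2,50,98],axis=0).round(4))
q=P[(P[...,2]>.06)&(P[...,2]<.085)&(P[...,0]>.56)&(P[...,1]<.2)&(V>120)]
print('timer',np.percentile(q,[1,50,99],axis=0).round(4))
E
python3 m2.py
```

```text
case 4660 [[0.4603 0.0316 0.0326]
 [0.4873 0.0974 0.0346]
 [0.5143 0.1739 0.0362]]
0.035 [0.4634 0.5155]
0.08 [0.4615 0.5134]
0.13 [0.4592 0.5116]
corner [0.5143 0.031  0.034 ]
corner [0.463  0.0299 0.034 ]
corner [0.5115 0.173  0.034 ]
corner [0.4558 0.1718 0.034 ]
knob 609 [[0.5502 0.0878 0.0385]
 [0.56   0.1008 0.0572]
 [0.5726 0.1187 0.0611]]
timer [[0.5883 0.0557 0.0634]
 [0.6425 0.0909 0.0724]
 [0.7057 0.1499 0.0741]]
```

```bash
python3 -m handwheel '[[0.13,-0.3,-4,0.018],[0,0,-4,0],[0,0,-4,0],[0,0,-4,0],[0,0,-2,0],[0,0,-1.5,0],[0,0,-1.2,0],[0,0,-0.85,0],[0,0,0,0],[0,0,0,0]]' 0.15
python3 -m handwheel '[[0,0,0,0],[0,0,0,0],[0,0,0,0],[0,0,0,0],[0,0,0,0],[0,0,0,0],[0,0,0,0],[0,0,0,0]]' 1 35
```

```text
t: 2.9
eef_pos: [0.4888, 0.0648, 0.1895]
ee_rot: [-3.141, 0.0, -1.529]
force: [-0.1, 0.1, 0.8]
width: 0.0746
t: 3.7
eef_pos: [0.4888, 0.0641, 0.1896]
ee_rot: [-3.141, 0.0, -1.531]
force: [-1.5, 1.2, 5.6]
width: 0.0557
```

```bash
python3 -m handwheel '[[0,0,2,0],[0,0,4,0],[0,0,4,0],[0,0,4,0],[0,0,4,0],[0,0,2,0],[0,0,0,0]]'
python3 -m handwheel '[[1.6,-2.8,0,-0.011],[1.6,-2.8,0,-0.011],[1.6,-2.8,0,-0.011],[1.6,-2.8,0,-0.011],[1.6,-2.8,0,-0.011],[1.6,-2.8,0,-0.011],[1.6,-2.8,0,-0.011],[1.6,-2.8,0,-0.011],[1.6,-2.8,0,-0.011],[1.8,-3.4,0,-0.011],[0,0,0,0],[0,0,0,0],[0,0,0,0]]'
python3 - <<'E'
from h import *
f=grab('wrist','w3.png'); g=grab('top','t3.png'); s=arm.get_state(); print(s['eef_pos'],s['ee_rot'],s['width'])
for n,f in [('w',f),('t',g)]:
    P=cloud(f); hsv=cv2.cvtColor(f['image'],cv2.COLOR_RGB2HSV); H,S,V=cv2.split(hsv)
    m=(H>100)&(H<130)&(S>150); m[:, :]&=(P[...,2]>.1); p=P[m]
    if len(p): print(n,'case',len(p),np.percentile(p,[1,50,99],axis=0).round(4))
    q=P[(P[...,2]>.02)&(P[...,2]<.032)&(P[...,0]>.5)&(P[...,1]<-.04)&(P[...,1]>-.33)&(P[...,0]<.76)]
    (c,wh,a)=cv2.minAreaRect((q[:,:2]*1000).astype(np.float32)); print(n,'tray',c,wh,a,len(q))
E
```

```text
t: 4.4
eef_pos: [0.4892, 0.0641, 0.3924]
ee_rot: [-3.136, 0.002, -1.531]
force: [-1.3, 0.2, -0.7]
width: 0.0559
t: 5.7
eef_pos: [0.6503, -0.2216, 0.3878]
ee_rot: [3.14, 0.0, -1.641]
force: [-0.2, 0.3, -1.8]
width: 0.0562
[ 0.65036168 -0.22109111  0.38887155] [ 3.14105982e+00  1.91584764e-04 -1.63986050e+00] 0.055906589082849435
w case 8812 [[ 0.6227 -0.255   0.2305]
 [ 0.6495 -0.2339  0.2326]
 [ 0.6767 -0.1926  0.2819]]
w tray (616.7631225585938, -181.5350799560547) (219.4134521484375, 228.09617614746094) 85.90756225585938 2117
t case 361 [[ 0.5486 -0.2464  0.2297]
 [ 0.6504 -0.1891  0.2335]
 [ 0.678  -0.066   0.6565]]
t tray (582.9965209960938, -267.392578125) (18.692148208618164, 39.72874069213867) 1.505882978439331 44
```

View pics/w3.png

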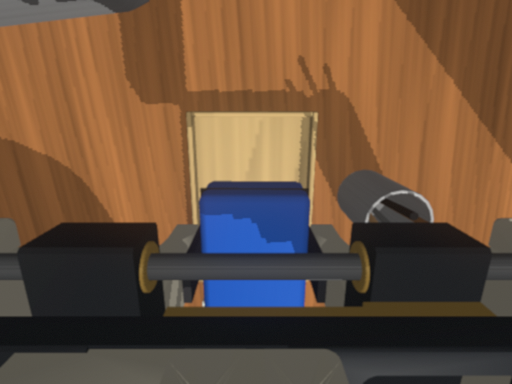

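View pics/t3.png

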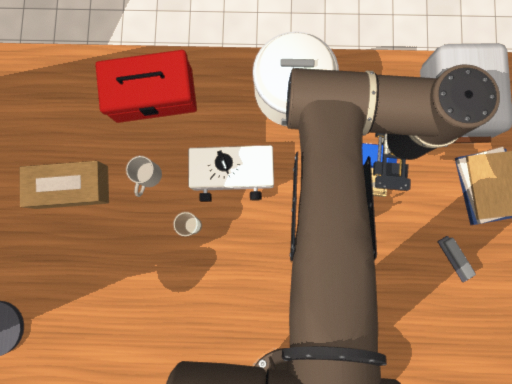

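Case is held level at z≈0.233 (top face). In the wrist view the tray's far corners are at px (188,114) and (317,113). I'll check the tray against those.

Run:
```python
from h import *
f=grab('wrist'); P=cloud(f)
for u,v in [(188,114),(317,113),(191,215),(312,200)]: print(ray(f,u,v,.026).round(4),P[v,u].round(3))
p=P[(P[...,2]>.225)&(P[...,2]<.24)]; 
hsv=cv2.cvtColor(f['image'],cv2.COLOR_RGB2HSV); m=(hsv[...,0]>100)&(hsv[...,0]<130)&(hsv[...,1]>150)&(P[...,2]>.215)
q=P[m]; q=q[q[:,2]<.25]
A=np.c_[q[:,:2],np.ones(len(q))]; print(np.linalg.lstsq(A,q[:,2],rcond=None)[0], q[:,1].min())
```

```text
[ 0.7205 -0.295   0.026 ] [ 0.72  -0.295  0.026]
[ 0.574 -0.286  0.026] [ 0.574 -0.286  0.025]
[ 0.7327 -0.1733  0.026 ] [ 0.739 -0.164  0.   ]
[ 0.5812 -0.1825  0.026 ] [ 0.581 -0.182  0.025]
[0.00132152 0.0021518  0.2333148 ] -0.25591579494382793
```

```bash
python3 -m handwheel '[[0,0,-2,0],[0,0,-4,0],[0,0,-4,0],[0,0,-4,0],[0,0,-2,0],[0,0,-1.5,0],[0,0,-1,0],[0,0,-0.7,0],[0,0,0,0],[0,0,0,0],[0,0,0,0]]'
```

```text
t: 6.95
eef_pos: [0.6511, -0.222, 0.1984]
ee_rot: [-3.14, -0.0, -1.641]
force: [-0.7, 0.7, -1.2]
width: 0.0558
```

```bash
python3 -m handwheel '[[0,0,-0.2,0],[0,0,0,0],[0,0,0,0]]'
python3 -m handwheel '[[0,0,0,0],[0,0,0,0],[0,0,0,0],[0,0,0,0]]' 0.2
python3 -m handwheel '[[0,0,1,0],[0,0,3,0],[0,0,4,0],[0,0,4,0],[0,0,4,0],[0,0,3,0],[0,0,0,0]]'
```

```text
t: 7.25
eef_pos: [0.651, -0.222, 0.1958]
ee_rot: [-3.14, -0.0, -1.641]
force: [0.1, -0.7, 1.3]
width: 0.0558
t: 7.65
eef_pos: [0.6506, -0.2219, 0.1951]
ee_rot: [3.141, -0.0, -1.641]
force: [-0.3, 0.1, 0.4]
width: 0.0703
t: 8.35
eef_pos: [0.6514, -0.2223, 0.3922]
ee_rot: [-3.132, -0.001, -1.64]
force: [0.1, -0.7, -0.3]
width: 0.0705
```

```bash
python3 -m handwheel '[[-0.7,2.5,0,0.131],[-0.7,2.5,0,0.131],[-0.7,2.5,0,0.131],[-0.7,2.5,0,0.131],[-0.7,2.5,0,0.131],[-0.7,2.5,0,0.131],[-0.7,2.5,0,0.131],[-0.7,2.5,0,0.131],[-0.7,2.5,0,0.131],[-0.7,2.5,0,0.131],[-0.7,2.5,0,0.131],[-0.7,2.5,0,0.131],[-0.9,2.7,0,0.128],[0,0,0,0],[0,0,0,0]]'
python3 - <<'E'
from h import *
f=grab('wrist','w4.png'); g=grab('top','t4.png'); g=grab('side','s4.png'); s=arm.get_state(); print(s['eef_pos'],s['ee_rot'],s['q'])
E
```

```text
t: 9.85
eef_pos: [0.5574, 0.1055, 0.3856]
ee_rot: [-3.142, -0.0, 0.06]
force: [0.8, -0.4, 0.3]
width: 0.07
[0.55775293 0.10445985 0.38528081] [ 3.14152103e+00 -4.43912665e-05  5.76182832e-02] [ 5.29967777e-01  1.96641404e-01 -2.58036162e-01  9.34796684e-05
 -1.11611182e+00  1.09840578e+00]
```

View pics/w4.png

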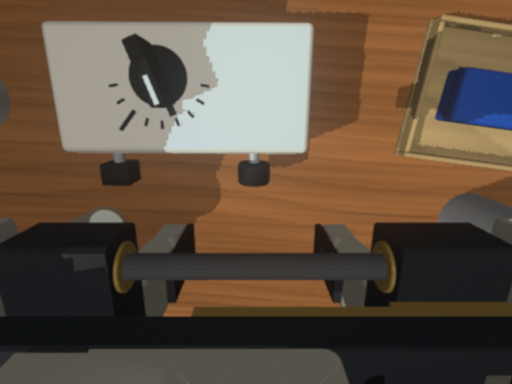

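View pics/t4.png

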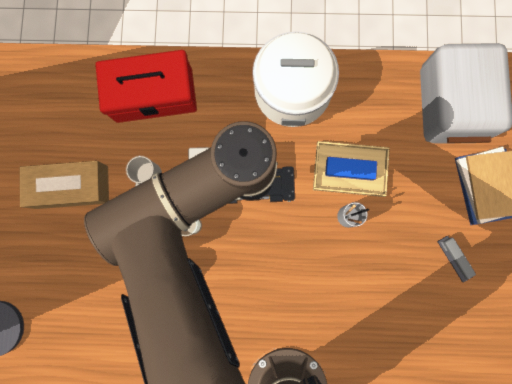

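View pics/s4.png

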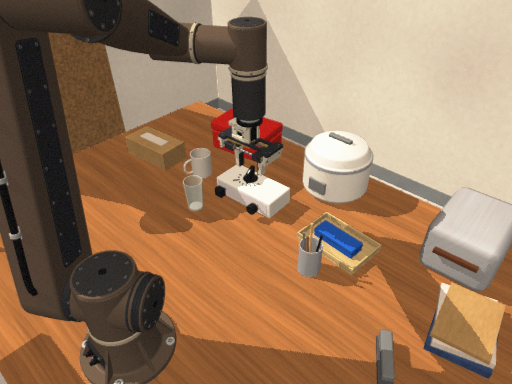

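The case lies flat in the tray, with the cup undisturbed. The wrist view shows the whole timer: round knob at px (254,173), dial at (158,76), long mark at (128,120). Refining the timer pose from here.

```bash
cat > m3.py <<'E'
from h import *
f=grab('wrist','w5.png'); P=cloud(f); V=cv2.cvtColor(f['image'],cv2.COLOR_RGB2HSV)[...,2]
Z=P[...,2]
m=((Z>.066)&(Z<.078)&(P[...,0]>.55)).astype(np.uint8)*255
m[200:]=0
m=cv2.morphologyEx(m,cv2.MORPH_OPEN,np.ones((3,3)))
c=max(cv2.findContours(m,cv2.RETR_EXTERNAL,cv2.CHAIN_APPROX_NONE)[0],key=cv2.contourArea)[:,0]
W=np.array([ray(f,u,v,.072)[:2] for u,v in c])*1000
(cx,cy),wh,a=cv2.minAreaRect(W.astype(np.float32)); print('timer',cx,cy,wh,a)
yaw=np.radians(a if a<45 else a-90); 
# corners approx px
for n,u,v in [('TL',45,24),('TR',313,24),('BR',307,153),('BL',66,152)]: print(n,ray(f,u,v,.072).round(4))
q=P[150:195,230:280].reshape(-1,3); vv=V[150:195,230:280].ravel(); q=q[(vv<90)&(q[:,2]>.03)]
print('knob',len(q),np.percentile(q,[1,50,99],axis=0).round(4))
q=P[155:195,95:145].reshape(-1,3); vv=V[155:195,95:145].ravel(); q=q[(vv<90)&(q[:,2]>.03)]
print('sq',len(q),np.percentile(q,[1,50,99],axis=0).round(4))
q=P[20:130,100:220].reshape(-1,3); q=q[(q[:,2]>.104)&(q[:,2]<.118)]
print('bar',len(q),cv2.minAreaRect((q[:,:2]*1000).astype(np.float32)),np.median(q,0))
q=P[20:130,100:220].reshape(-1,3); q=q[(q[:,2]>.095)&(q[:,2]<.118)]
print('line',ray(f,147,76,.112),ray(f,156,103,.112),'longmark',ray(f,121,129,.072),ray(f,134,112,.072))
th=yaw
for n,(x,y) in dict(knob=(-86,-70),sq=(-86,80),dial=(12,20)).items(): print(n,cx+np.cos(th)*x-np.sin(th)*y,cy+np.sin(th)*x+np.cos(th)*y)
i=f['image'][10:160,90:220]; cv2.imwrite('pics/d5.png',cv2.cvtColor(cv2.resize(i,None,fx=4,fy=4,interpolation=cv2.INTER_CUBIC),cv2.COLOR_RGB2BGR))
E
python3 m3.py
```

```text
timer 644.0211181640625 179.82272338867188 (117.83775329589844, 246.4783172607422) 3.100411891937256
TL [0.694 0.3   0.072]
TR [0.7079 0.059  0.072 ]
BR [0.5917 0.0519 0.072 ]
BL [0.5787 0.2947 0.072 ]
knob 731 [[0.5507 0.0893 0.0367]
 [0.5644 0.1058 0.0576]
 [0.575  0.1228 0.0615]]
sq 946 [[0.5428 0.2392 0.0314]
 [0.5565 0.2508 0.058 ]
 [0.5707 0.2708 0.0601]]
bar 1423 ((655.0940551757812, 201.16677856445312), (56.17648696899414, 14.807519912719727), 23.15906524658203) [0.6561865  0.20006125 0.11244672]
line [0.65207576 0.19620924 0.112     ] [0.63140298 0.18961171 0.112     ] longmark [0.60476756 0.23782239 0.072     ] [0.6217776  0.22412656 0.072     ]
knob 561.9330173454583 105.27378842649634
sq 553.8201186453347 255.05423065672056
dial 654.9218337157972 200.44248091537833
```

View pics/d5.png

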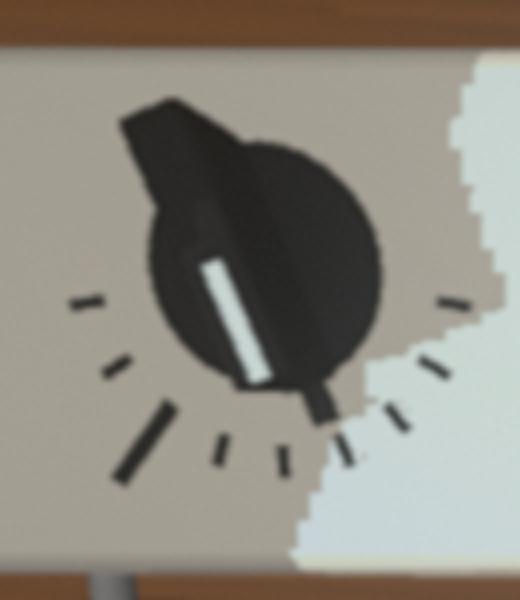

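```bash
python3 -m handwheel '[[0.35,0.05,-3,-0.003],[0,0,-4,0],[0,0,-4,0],[0,0,-3,0],[0,0,-2,0],[0,0,-1.4,0],[0,0,-1,0],[0,0,0,0],[0,0,0,0],[0,0,0,0]]'
python3 -m handwheel '[[0,0,0,0],[0,0,0,0],[0,0,0,0],[0,0,0,0],[0,0,0,0],[0,0,0,0],[0,0,0,0],[0,0,0,0]]' 1 40
```

```text
t: 11.05
eef_pos: [0.5616, 0.1056, 0.2021]
ee_rot: [-3.141, -0.001, 0.056]
force: [-0.4, -0.7, -0.1]
width: 0.0703
t: 11.85
eef_pos: [0.5611, 0.1061, 0.2012]
ee_rot: [-3.141, -0.0, 0.056]
force: [-1.9, 4.7, 0.8]
width: 0.0348
```

```bash
python3 -m handwheel '[[-0.4,-0.022,0,0],[-0.4,-0.022,0,0],[-0.4,-0.022,0,0],[-0.4,-0.022,0,0],[-0.4,-0.022,0,0],[-0.4,-0.022,0,0],[-0.4,-0.022,0,0],[-0.4,-0.022,0,0],[-0.4,-0.022,0,0],[-0.4,-0.022,0,0],[-0.4,-0.022,0,0],[-0.4,-0.022,0,0],[-0.4,-0.022,0,0],[-0.4,-0.022,0,0],[-0.4,-0.022,0,0],[-0.2,-0.01,0,0],[0,0,0,0],[0,0,0,0]]'
python3 - <<'E'
from h import *
grab('wrist','w6.png'); grab('side','s6.png'); print(arm.get_state()['eef_pos'])
E
```

```text
t: 13.65
eef_pos: [0.5005, 0.1028, 0.2014]
ee_rot: [-3.14, -0.004, 0.057]
force: [9.8, 1.8, -8.1]
width: 0.0351
[0.50052585 0.10278157 0.20137679]
```

View pics/w6.png

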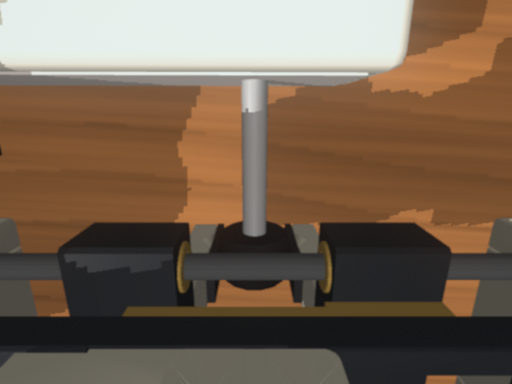

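```bash
python3 -m handwheel '[[0,0,0,0],[0,0,0,0],[0,0,0,0],[0,0,0,0],[0,0,0,0]]' 0.2
python3 -m handwheel '[[0,0,2,0],[0,0,4,0],[0,0,4,0],[0,0,4,0],[0,0,4,0],[0,0,0,0],[0,0,0,0]]'
python3 - <<'E'
from h import *
f=grab('wrist','w7.png'); print(arm.get_state()['eef_pos'],arm.get_state()['ee_rot'])
P=cloud(f); V=cv2.cvtColor(f['image'],cv2.COLOR_RGB2HSV)[...,2]
m=(V<90)&(P[...,2]>.025)&(P[...,2]<.066)&(P[...,0]<.6)&(P[...,0]>.44)&(P[...,1]>.07)&(P[...,1]<.13)
q=P[m]; print(len(q),np.percentile(q,[1,50,99],axis=0).round(4))
E
```

```text
t: 14.25
eef_pos: [0.499, 0.102, 0.2012]
ee_rot: [3.141, 0.0, 0.056]
force: [0.3, -0.2, -0.4]
width: 0.0674
t: 14.95
eef_pos: [0.499, 0.1021, 0.3821]
ee_rot: [-3.14, -0.002, 0.056]
force: [-0.8, 0.2, -0.4]
width: 0.07
[0.49870944 0.10197996 0.3808098 ] [-3.14129353e+00  3.57080206e-04  5.59388764e-02]
739 [[0.491  0.0853 0.0367]
 [0.5045 0.1024 0.0576]
 [0.5151 0.1188 0.0612]]
```

View pics/w7.png

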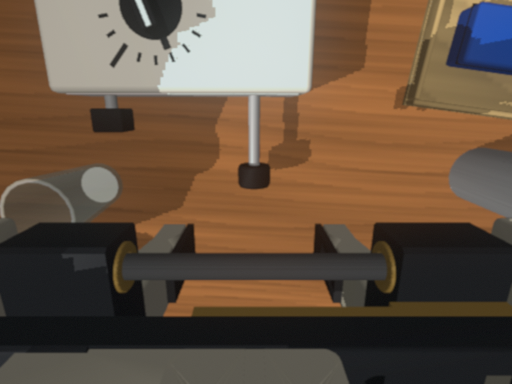

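Knob head x went from 0.5644 to 0.5045, so it is 60 mm out and stays there released. The square knob at px (112,120) hasn't moved. Next is the dial.

```bash
python3 -m handwheel '[[2.6,1.65,0,0.058],[2.6,1.65,0,0.058],[2.6,1.65,0,0.058],[2.6,1.65,0,0.058],[2.6,1.65,0,0.058],[2.6,1.65,0,0.058],[0,0,-3,0],[0,0,-3,0],[0,0,-2,0],[0,0,0,0],[0,0,0,0]]' 0.5
python3 - <<'E'
from h import *
f=grab('wrist','w8.png'); s=arm.get_state(); print(s['eef_pos'],s['ee_rot'],s['width'])
E
```

```text
t: 16.1
eef_pos: [0.6551, 0.2011, 0.3]
ee_rot: [3.141, 0.003, 0.404]
force: [-0.8, 0.0, 0.6]
width: 0.0442
[0.65547022 0.20126032 0.3013729 ] [3.14109754e+00 1.45634413e-04 4.04503683e-01] 0.043958143543095574
```

View pics/w8.png

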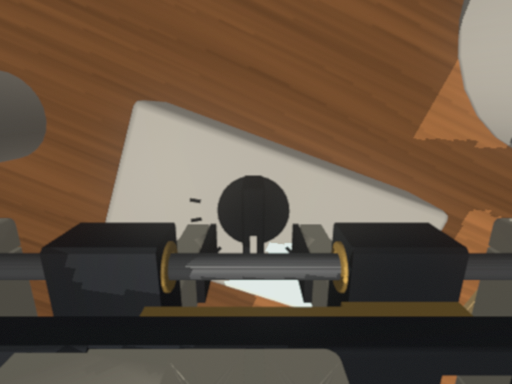

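The bar stands centred at px 253 between the fingers. I'll descend, grip, and turn clockwise by 1.047 rad.

```bash
python3 -m handwheel '[[0,0,-1.5,0],[0,0,-1.5,0],[0,0,-1.1,0],[0,0,0,0],[0,0,0,0]]'
python3 -m handwheel '[[0,0,0,0],[0,0,0,0],[0,0,0,0],[0,0,0,0],[0,0,0,0],[0,0,0,0],[0,0,0,0]]' 1 30
python3 -m handwheel '[[0,0,0,-0.08],[0,0,0,-0.08],[0,0,0,-0.08],[0,0,0,-0.08],[0,0,0,-0.08],[0,0,0,-0.08],[0,0,0,-0.08],[0,0,0,-0.08],[0,0,0,-0.08],[0,0,0,-0.08],[0,0,0,-0.08],[0,0,0,-0.08],[0,0,0,-0.087],[0,0,0,0],[0,0,0,0],[0,0,0,0]]'
python3 - <<'E'
from h import *
s=arm.get_state(); print(s['moment'],s['force'])
E
```

```text
t: 16.65
eef_pos: [0.6552, 0.2012, 0.2598]
ee_rot: [3.141, 0.001, 0.404]
force: [-0.1, -0.5, 0.4]
width: 0.044
t: 17.35
eef_pos: [0.6551, 0.2015, 0.2605]
ee_rot: [-3.141, -0.0, 0.404]
force: [-1.8, 2.6, 3.0]
width: 0.0138
t: 18.95
eef_pos: [0.6551, 0.2014, 0.2604]
ee_rot: [-3.141, 0.0, -0.641]
force: [-3.5, 3.1, 5.5]
width: 0.0141
[ 1.33380127  1.4467547  -0.01949895] [-3.51497725  3.0642092   5.47126124]
```

```bash
python3 -m handwheel '[[0,0,0,0],[0,0,0,0],[0,0,0,0],[0,0,0,0],[0,0,0,0]]' 0.5
python3 -m handwheel '[[0,0,2,0],[0,0,4,0],[0,0,3,0],[0,0,3,0],[-3.12,-1.98,0,0.14],[-3.12,-1.98,0,0.14],[-3.12,-1.98,0,0.14],[-3.12,-1.98,0,0.14],[-3.1,-1.95,0,0.137],[0,0,0,0],[0,0,0,0]]' 0.2
python3 - <<'E'
from h import *
f=grab('wrist','w9.png'); s=arm.get_state(); print(s['eef_pos'],s['ee_rot'],s['width'])
P=cloud(f); V=cv2.cvtColor(f['image'],cv2.COLOR_RGB2HSV)[...,2]
m=(V<90)&(P[...,2]>.025)&(P[...,2]<.066)&(P[...,0]<.6)&(P[...,0]>.44)&(P[...,1]>.07)&(P[...,1]<.13)
q=P[m]; print(len(q),np.percentile(q,[1,50,99],axis=0).round(4))
q=P[:160].reshape(-1,3); q=q[(q[:,2]>.104)&(q[:,2]<.118)&(q[:,0]>.6)]
if len(q): print('bar',len(q),cv2.minAreaRect((q[:,:2]*1000).astype(np.float32)))
E
```

```text
t: 19.45
eef_pos: [0.6552, 0.201, 0.2599]
ee_rot: [3.141, 0.0, -0.643]
force: [0.0, 0.2, 0.5]
width: 0.0427
t: 20.55
eef_pos: [0.4989, 0.1021, 0.3811]
ee_rot: [-3.141, -0.002, 0.054]
force: [0.7, -0.3, -0.8]
width: 0.0697
[0.49957308 0.10252818 0.3807995 ] [-3.14104530e+00 -1.42580129e-03  5.33610441e-02] 0.07032769741021216
745 [[0.4911 0.0856 0.0365]
 [0.5048 0.1023 0.0576]
 [0.5151 0.1192 0.0616]]
bar 633 ((642.926025390625, 210.00437927246094), (15.192514419555664, 25.74428939819336), 53.29615783691406)
```

View pics/w9.png

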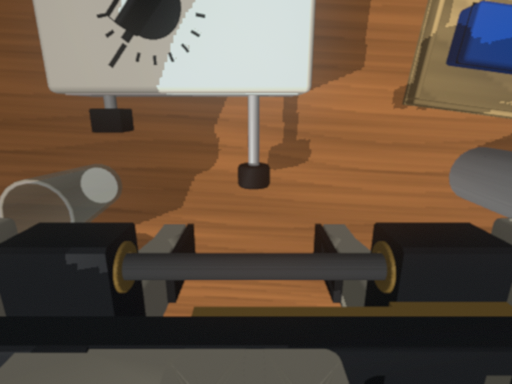

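Dial bar now at -0.641 rad (expected -0.643 for 2.094) and its pointer lies along the long mark at px (118,55). The knob is still out at (254,176). Next I grip it again and push it home.

```bash
python3 -m handwheel '[[0.1,0,-3,0],[0,0,-4,0],[0,0,-4,0],[0,0,-3,0],[0,0,-2,0],[0,0,-1.2,0],[0,0,-0.8,0],[0,0,0,0],[0,0,0,0]]'
python3 -m handwheel '[[0,0,0,0],[0,0,0,0],[0,0,0,0],[0,0,0,0],[0,0,0,0],[0,0,0,0],[0,0,0,0],[0,0,0,0]]' 1 40
python3 -m handwheel '[[0.4,0.022,0,0],[0.4,0.022,0,0],[0.4,0.022,0,0],[0.4,0.022,0,0],[0.4,0.022,0,0],[0.4,0.022,0,0],[0.4,0.022,0,0],[0.4,0.022,0,0],[0.4,0.022,0,0],[0.4,0.022,0,0],[0.4,0.022,0,0],[0.4,0.022,0,0],[0.4,0.022,0,0],[0.4,0.022,0,0],[0.4,0.022,0,0],[0.2,0.01,0,0],[0,0,0,0],[0,0,0,0]]'
```

```text
t: 21.5
eef_pos: [0.5009, 0.1028, 0.2008]
ee_rot: [-3.141, -0.001, 0.054]
force: [-0.6, -0.3, -0.3]
width: 0.07
t: 22.3
eef_pos: [0.5005, 0.1028, 0.2004]
ee_rot: [-3.141, -0.001, 0.054]
force: [-2.9, 4.5, 2.9]
width: 0.035
t: 24.1
eef_pos: [0.561, 0.1061, 0.2002]
ee_rot: [3.142, 0.003, 0.054]
force: [-10.8, 10.5, 11.6]
width: 0.0345
```

```bash
python3 -m handwheel '[[0,0,0,0],[0,0,0,0],[0,0,0,0],[0,0,0,0],[0,0,0,0],[0,0,0,0]]' 0.2
python3 -m handwheel '[[0,0,2,0],[0,0,4,0],[0,0,4,0],[0,0,4,0],[0,0,4,0],[0,0,0.5,0],[0,0,0,0],[0,0,0,0]]'
python3 m3.py
```

```text
t: 24.7
eef_pos: [0.5624, 0.1057, 0.2]
ee_rot: [3.141, 0.0, 0.054]
force: [0.9, 0.3, -0.0]
width: 0.0693
t: 25.5
eef_pos: [0.5619, 0.1057, 0.3841]
ee_rot: [3.141, 0.001, 0.054]
force: [-1.2, 0.1, -0.3]
width: 0.0702
timer 644.2686767578125 179.84637451171875 (117.29875946044922, 246.47036743164062) 3.0916402339935303
TL [0.6981 0.2997 0.072 ]
TR [0.7111 0.0599 0.072 ]
BR [0.5954 0.0532 0.072 ]
BL [0.5834 0.295  0.072 ]
knob 729 [[0.5511 0.0891 0.0398]
 [0.5645 0.1057 0.0577]
 [0.5751 0.1226 0.0611]]
sq 945 [[0.543  0.2393 0.0309]
 [0.5565 0.2507 0.058 ]
 [0.5705 0.2706 0.06  ]]
bar 1436 ((655.1500854492188, 201.09625244140625), (14.853459358215332, 56.04494857788086), 53.29558181762695) [0.65558855 0.19922152 0.11246489]
line [0.65608115 0.1965816  0.112     ] [0.63549172 0.19010464 0.112     ] longmark [0.60908988 0.23826301 0.072     ] [0.62597714 0.2245546  0.072     ]
knob 562.1691638833314 105.31000764444447
sq 554.0791958119435 255.09169015804133
dial 655.1725489493818 200.4644629592427
```

View pics/w5.png

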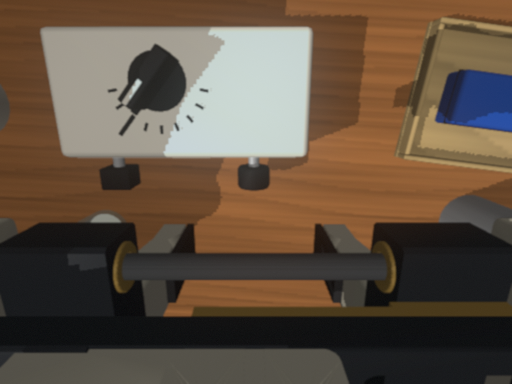

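View pics/d5.png

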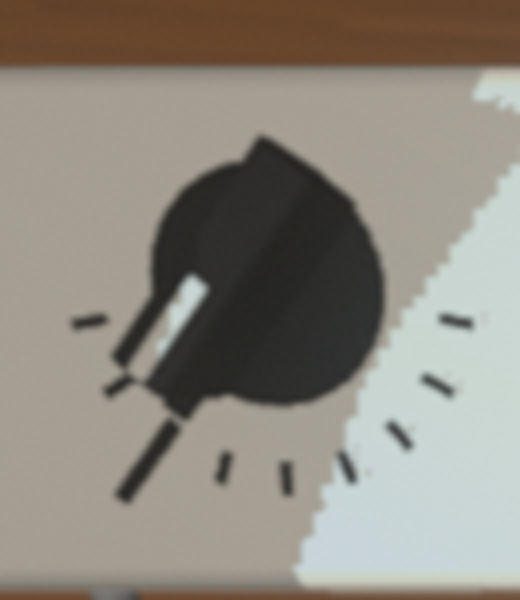

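The round knob is back at its starting x (0.5645), the square knob is unchanged, and the pointer is on the long mark. One last look at the tumbler, cup, mug and case before handing in.

Run:
```python
from h import *
g=grab('side','s10.png'); f=grab('top','t10.png'); P=cloud(f)
for n,roi in [('mug',(115,145,170,205)),('cup',(330,195,385,232)),('case',(315,150,392,190))]:
    x0,y0,x1,y1=roi; p=P[y0:y1,x0:x1].reshape(-1,3); q=p[p[:,2]>.035]
    print(n,np.round(q.min(0),3),np.round(q.max(0),3))
print(arm.get_state()['t'])
```

```text
mug [0.48  0.213 0.036] [0.664 0.482 0.639]
cup [ 0.476 -0.211  0.035] [ 0.541 -0.143  0.164]
case [ 0.622 -0.254  0.035] [ 0.685 -0.104  0.05 ]
25.65
```

View pics/s10.png

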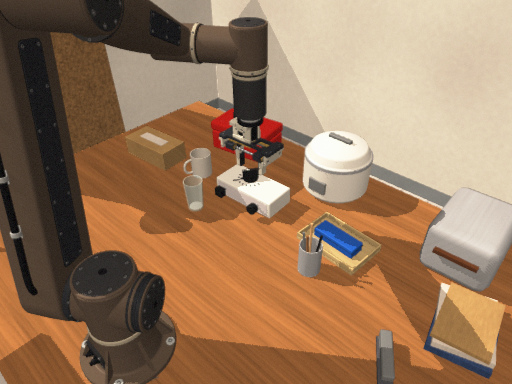

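The side view shows the case flat in the tray at px (338,238), and the tumbler (195,193), pencil cup (310,257) and mug (200,163) standing where they were. The gripper is clear of everything.

```bash
python3 -c "
from station import arm
print(arm.job_done())"
```

```text
the job is handed in; nothing more can be done
None
```

The homework timer is set as asked, and I handed the job in at about 25.7 s. I first laid the blue case flat in the bamboo tray. Then I pulled the round knob out, turned the dial with the knob still out, and pushed the knob home.

My last checks, with the gripper clear of everything:

| Item | Check | Result |
|---|---|---|
| Round knob | Head position along the pull | Moved 60 mm out, and back to 0.5645 m (0.5644 m before the pull) |
| Dial | Bar angle after release | About -0.640 rad; -0.643 rad expected at the long mark, and the picture shows the pointer on it |
| Square knob | Position before and after | Unchanged |
| Case | Depth in the top view | Inside the tray, flat (top view and side picture) |
| Pencil cup | Position in the top view | Unchanged to about 2 mm |
| Tumbler and mug | Side view only | Standing in place |

One check failed: the final top-view measurement of the mug was spoiled because the arm was in that part of the picture. I judged the mug and the tumbler by eye from the side view.

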